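# Hold the incubator's sprung glass door open

## Robot

A 7-joint arm with a two-finger parallel gripper is mounted at the origin on the work surface. World frame = base frame: x ahead of the robot, y to its left, z up, the work surface at z = 0. Lengths are in m, angles in rad, forces in N, time in s.
With the tool pointing down it reaches from about 0.4 to 0.9 m from the base axis. Payload 5.5 kg.
Tool frame: the origin (TCP) lies at the very end of the fingers, on their centre line; the grasp point (between the pads) lies 19 mm behind it; x points along the fingers, z is the direction in which the jaws open and shut, and the axes are right-handed (so a half turn about x gives the same grasp; the last joint's range is limited). The gripper opens to 85 mm and grips with 20 to 120 N. Pads are 22 mm wide; open, the fingers measure 114 mm over their backs; the gripper's body (76 mm by 85 mm) begins 54 mm behind the grasp point. The pads swing forward as they close: fully open they stand 13 mm farther back than shut.
Start: joints at [-1.008, 0.501, -0.427, 1.55, 0.221, 1.138, -0.21], TCP at [0.192, 0.621, 0.209] pointing down, gripper open.
Joint ranges: [-2.88, 2.88], [-0.31, 2.03], [-1.54, 1.56], [0.2, 2.42], [-1.41, 4.55], [0.19, 2.02], [-2.57, 2.57]. Speed limits (rad/s): [2.57, 2.57, 3.14, 3.14, 3.14, 3.14, 3.14].

## Interface

Orientations are given as a rotation vector (axis times angle).
In Python, from rig import bot gives the robot as it stands. Calls block until the motion is done:
- bot.move_to(position, orientation): joint-space move of the TCP to a pose.
- bot.movel(position, vel=0.15, ori=None): straight line of the TCP; ori=None keeps the orientation; vel is the mean speed in m/s.
- bot.move_j(angles): joint-space move.
- bot.command_gripper(opening, strength=None): finger opening in m; strength is the grip in N (None keeps the last); returns when the fingers have stopped.
- bot.pause(seconds).
- bot.inverse_kinematics(position, orientation): joint angles nearest the present ones, or None.
- bot.get_state(): the state.
- bot.grab_frame(name): name is "scene" or "top" or "wrist"; returns a dict with "color" (384x512x3 uint8, red, green, blue), "depth" (384x512 float32, m along the optical axis (not along the pixel's ray), 0 where there is no reading), "fovy" (degrees; the focal length in pixels is half the picture's height over the tangent of half this angle, whatever the lens; pixels are square), "cx", "cy" (the principal point, pixels), "D" ([k1, k2, p1, p2, k3] as OpenCV has them; the pictures are not rectified), "extrinsics" (4x4, takes a point from camera to world coordinates). Camera axes: x right, y down, z forward; pixel columns grow to the right and rows downward; lengths in m; the calibration is good to about 2 mm. A picture is of the moment at which its call begins.
A pose or a line that the arm cannot do raises bot.IKError and nothing moves.
- bot.finish_job(): hands the job in, once; it reports no verdict.
The state is a dict: "time_s": time; "joints": joint angles; "dq": joint speeds; "effort": joint torques, N m; "position": TCP position; "ee_rot": TCP orientation; "ft_force": force on the tool from outside, world axes, zero at the start; "torque": the same for the moment, N m; "grip_width": finger opening in m.
Only numpy, scipy, OpenCV 4.12 (cv2) and the standard library are available. Lean on these libraries where they do the work, as an engineer would, in place of code of your own. Each camera call takes 0.05 s, during which the arm holds its last target.

## Task

A colleague needs both hands to lift culture flasks out of the benchtop incubator. Take the white outer door by its handle and swing it more than 100 degrees open, leave it standing there, then open the sprung glass door behind it by its own handle and hold it at 60 degrees open. Finish while still gripping the glass door's handle at that angle, for it swings shut when let go, and leave the other things on the bench where they are.

Things in the scene. Friction and masses are not known exactly. Their poses are not given: they have to be found in the camera images.
- incubator_front (a point): The benchtop incubator, fixed: a white cabinet 280 wide, 280 deep, 310 mm tall; two doors, one behind the other, hinged on upright axes at the right-hand edge as you face it. This point: midway across the front face of the cabinet's base below the doors, 60 mm up; -x points out of the front, z up. Cabinet and outer door top out at 310 mm; both doors' lower edges are 95 mm or more above the bench.
- outer_door (a joint): Opening angle of the white outer door in rad: 0 shut, grows as it opens, stop at 2.05. Seen from above the door turns counter-clockwise as it opens. It starts shut or a little ajar and stays where it is left (stiff hinge, about 0.3 N m, so about 1.2 N at the handle). A hollow shell of about 1 kg, 280 wide, 54 mm thick.
- outer_grip (a point): The outer door's handle (sizes in mm): an upright round steel bar, 12 in diameter, from z = 165 to 305 mm, standing 38 (bar axis) off the door's face, 35 from its free edge, on two short feet at z = 185 and 245 mm (the bar's top 50 mm is clear all round; 32 clear behind it). This point, where to grip, is on the bar's axis, 285 mm above the bench, 20 mm below the bar's upper end. Moves with the door.
- outer_hinge (a point): Fixed point on the upright hinge axis of the outer door, at z = 285 mm. The grip point lies 253 mm from it horizontally.
- inner_door (a joint): Opening angle of the glass inner door in rad: 0 shut, 1.047 is 60 degrees, stop at 1.75. Turns the same way as the outer door. A spring shuts it: it needs about 1.5 N at the handle to stay at 60 degrees, and swings shut when let go. Starts shut. An aluminium-framed pane of about 0.55 kg, 230 wide, 9 mm thick, just in front of the cabinet's face, hidden by the outer door until that is open.
- inner_grip (a point): The inner door's handle (sizes in mm): an upright round steel bar, 10 in diameter, from z = 195 to 298 mm, standing 31 (bar axis) off the glass, 25 from the door's free edge, on two short feet at z = 210 and 242 mm (the bar's top 50 mm is clear all round; 26 clear behind it). This point, where to grip, is on the bar's axis, 280 mm above the bench, 18 mm below the bar's upper end. Moves with the door.
- inner_hinge (a point): Fixed point on the upright hinge axis of the inner door, at z = 280 mm. The grip point lies 208 mm from it horizontally.
- tip_box_mid (a point): Bystander, to be left alone: a closed pipette tip box, 85 x 122 x 91, with a clear blue lid (sizes in mm). The point is its centre, 46 mm up.
- bottle_mid (a point): Bystander, to be left alone: a capped laboratory bottle, 84 across, 180 tall, red cap (sizes in mm). The point is its centre, 90 mm up.
- tube_rack_mid (a point): Bystander, to be left alone: a white tube rack with capped tubes, 70 x 160 x 94 (sizes in mm). The point is its centre, 47 mm up.
- culture_flask_mid (a point): Bystander, to be left alone: a culture flask lying flat, about 140 x 83 x 33; it may lie under the doors' path, below their lower edges (sizes in mm). The point is its centre, 16 mm up.
- petri_stack_mid (a point): Bystander, to be left alone: a stack of three round culture dishes, 90 across, 44 tall; it may stand under the doors' path, below their lower edges (sizes in mm). The point is its centre, 21 mm up.
- beaker_mid (a point): Bystander, to be left alone: a glass beaker, 72 across, 90 tall (sizes in mm). The point is its centre, 45 mm up.
- pipette_mid (a point): Bystander, to be left alone: a hand pipette lying on the bench, about 260 long, 22 thick (sizes in mm). The point is its centre, 11 mm up.

How it is judged:
On the way, in this order (a step that is already met when the one before it is completed fails the run):
1. the outer door is being swung open by its handle, the glass door still shut (value of joint outer_door between 0.3 and 1.6 rad and value of joint inner_door below 0.1 rad and contact force between the fingers and outer_door_c0 above 0.4 N), for 0.1 s.
2. the outer door stands more than 100 degrees open, its handle let go, the glass door still shut (value of joint outer_door above 1.74533 rad and value of joint inner_door below 0.1 rad and contact force between the fingers and outer_door_c0 below 0.1 N), for 0.2 s.
3. the glass door is being opened by its handle (value of joint outer_door above 1.74533 rad and value of joint inner_door above 0.3 rad and contact force between the fingers and inner_door_c0 above 0.4 N), for 0.1 s.
At the end, for the whole second after the job is handed in: The glass door is held still by the fingers on its handle at 60 degrees open, within 7 degrees; the outer door stands still, let go, more than 100 degrees open (value of joint inner_door between 0.925025 and 1.16937 rad and velocity of joint inner_door between -0.05 and 0.05 rad/s and contact force between the fingers and inner_door_c0 above 0.4 N and value of joint outer_door above 1.74533 rad and velocity of joint outer_door between -0.05 and 0.05 rad/s and contact force between the fingers and outer_door_c0 below 0.1 N); the arm keeps its last pose, push and grip.
It fails at once if one of the loose things on the bench is moved more than 25 mm (distance of any of tip_box_mid, bottle_mid, tube_rack_mid, culture_flask_mid, petri_stack_mid, beaker_mid, pipette_mid from where it was at the start of the episode above 0.025 m).
It fails at once if the glass door is opened through the outer door while that is less than 80 degrees open (value of joint inner_door above 0.15 rad and value of joint outer_door below 1.39626 rad).
It also fails if it takes over 54 s, if anything falls off the work surface, if the arm or the gripper's body presses on something with over 40 N, if the wrist force passes 120 N, or if a joint passes its speed limit or range.

## Working session

There is one attempt and no reset: what is moved stays moved. The work goes in short steps, each a Python script; the robot and the scene stay as the last script left them, time stands still between calls to the robot, and variables do not carry over. Pictures are saved under pics/ and viewed, and the job is handed in when it is done.

```bash
ls; mkdir -p pics; python3 - <<'E'
from rig import bot
import cv2
for n in ["scene","top","wrist"]:
    f=bot.grab_frame(n); cv2.imwrite(f"pics/a_{n}.png",f["color"][:,:,::-1])
    print(n,f["fovy"],f["cx"],f["cy"],f["D"],f["extrinsics"].round(4).tolist(), (f["depth"]>0).mean())
s=bot.get_state(); print(s)
E
```

```text
pics
scene 56.97256388060224 257.6473990804977 184.4663288016812 [-0.03945382  0.          0.          0.          0.        ] [[-0.4447, 0.5323, -0.7204, 1.3479], [0.8957, 0.2579, -0.3623, 0.3757], [-0.0071, -0.8063, -0.5915, 0.8436], [0.0, 0.0, 0.0, 1.0]] 0.9961293538411459
top 57.201155668729974 256.07992473416164 194.77832119286205 [-0.08163608  0.          0.          0.          0.        ] [[-0.0174, -0.9953, 0.0952, 0.4333], [-0.9996, 0.0193, 0.0191, -0.0515], [-0.0208, -0.0948, -0.9953, 1.3267], [0.0, 0.0, 0.0, 1.0]] 0.9961140950520834
wrist 69.40670747447703 253.90590720449666 188.6975778963857 [-0.00761862  0.          0.          0.          0.        ] [[0.2952, 0.92, 0.2579, 0.1258], [0.9554, -0.2835, -0.0823, 0.6399], [-0.0026, 0.2707, -0.9627, 0.3735], [0.0, 0.0, 0.0, 1.0]] 0.9961039225260416
{'time_s': 0.15, 'joints': array([-1.00781519,  0.50166371, -0.42686234,  1.55118017,  0.22081961,
        1.13832277, -0.21029982]), 'dq': array([-0.00035504, -0.00302044,  0.00034457, -0.00327709, -0.00064493,
        0.00189212,  0.0009376 ]), 'effort': array([-8.29256955e-03, -5.70025277e+01, -5.82627162e+00, -2.81281793e+01,
        1.05800485e-02,  7.81514245e-03,  1.31974952e-05]), 'position': array([0.19180255, 0.62046808, 0.2081934 ]), 'ee_rot': array([-0.986528  ,  1.33749503,  0.98511297]), 'ft_force': array([-0.34459308,  0.47873458, -0.23229866]), 'torque': array([-0.00858103,  0.00547862, -0.0238479 ]), 'grip_width': 0.08554929432541625}
```

View pics/a_scene.png

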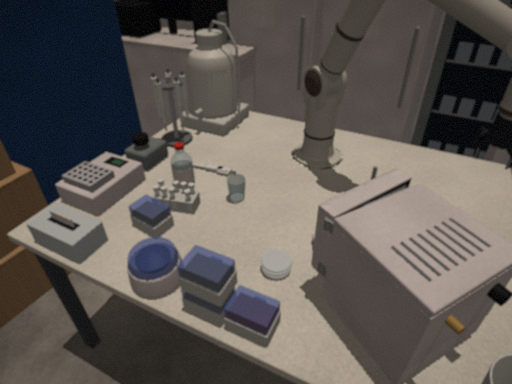

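View pics/a_top.png

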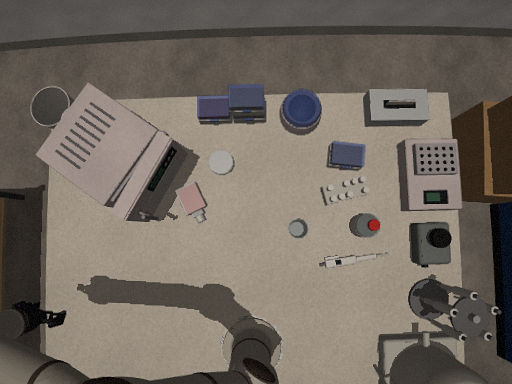

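View pics/a_wrist.png

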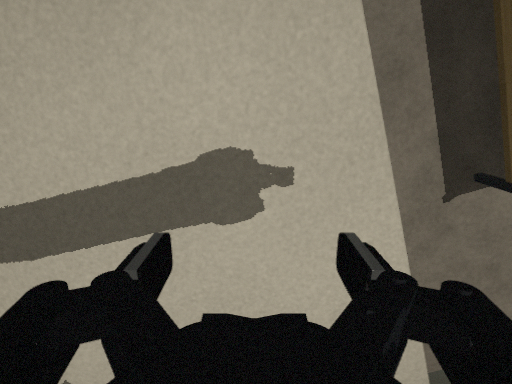

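```bash
cat > h.py <<'E'
import numpy as np, cv2
from rig import bot
def K(f):
    fl=192/np.tan(np.radians(f["fovy"])/2); return np.array([[fl,0,f["cx"]],[0,fl,f["cy"]],[0,0,1]])
def rays(f,px):
    u=cv2.undistortPoints(np.array(px,float).reshape(-1,1,2),K(f),np.array(f["D"])).reshape(-1,2)
    d=np.c_[u,np.ones(len(u))]; return f["extrinsics"][:3,3], d@f["extrinsics"][:3,:3].T
def plane(f,px,z):
    o,d=rays(f,px); return o+d*((z-o[2])/d[:,2])[:,None]
def deep(f,px):
    o,d=rays(f,px); p=np.array(px).astype(int); return o+d*f["depth"][p[:,1],p[:,0]][:,None]
def cloud(f):
    v,u=np.mgrid[:384,:512]; return deep(f,np.c_[u.ravel(),v.ravel()]).reshape(384,512,3)
def proj(f,P):
    E=np.linalg.inv(f["extrinsics"]); r,_=cv2.Rodrigues(E[:3,:3])
    return cv2.projectPoints(np.array(P,float).reshape(-1,1,3),r,E[:3,3],K(f),np.array(f["D"]))[0].reshape(-1,2)
E
python3 - <<'E'
from h import *
f=bot.grab_frame("top"); c=f["color"][70:240,20:260,::-1]
cv2.imwrite("pics/b_top.png",cv2.resize(c,None,fx=3.3,fy=3.3,interpolation=cv2.INTER_CUBIC))
P=cloud(f)
for z0,z1 in [(0.29,.325),(0.2,.29)]:
    m=(P[...,2]>z0)&(P[...,2]<z1); m[:,270:]=0; 
    cv2.imwrite(f"pics/b_m{int(z0*100)}.png",cv2.resize((m*255).astype(np.uint8)[70:240,20:260],None,fx=3,fy=3,interpolation=0))
s=bot.grab_frame("scene"); cv2.imwrite("pics/b_sc.png",cv2.resize(s["color"][150:384,300:512,::-1],None,fx=2.5,fy=2.5,interpolation=cv2.INTER_CUBIC))
E
```

```text
(no output)
```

View pics/b_top.png

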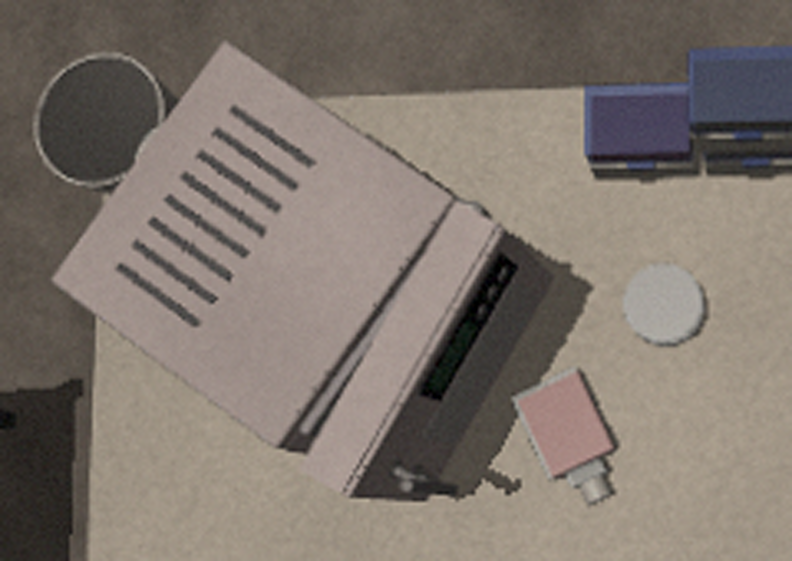

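View pics/b_sc.png

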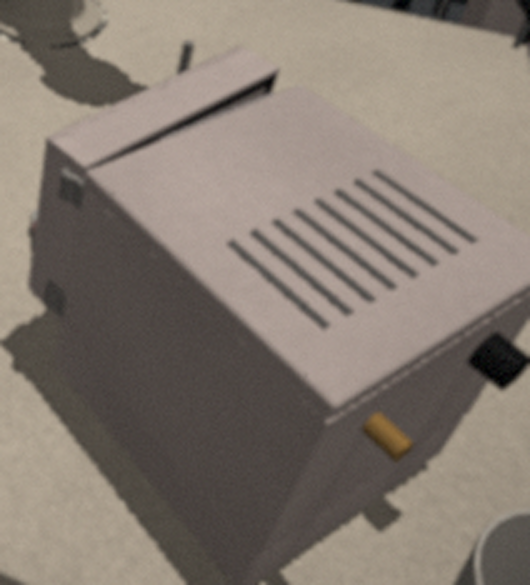

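```bash
python3 - <<'E'
from h import *
f=bot.grab_frame("top"); 
q=lambda x,y:(20+x/3.3-0.35,70+y/3.3-0.35)
names=["cabBR","cabBL","cabFL","cabFR","dFreeFront","dHingeFront","dFreeBack","hingecyl"]
px=[q(225,42),q(52,280),q(280,445),q(458,200),q(350,495),q(502,225),q(305,478),q(473,205)]
W=plane(f,px,.31); D=deep(f,px)
for n,a,b in zip(names,W,D): print(n,a.round(3),b.round(3))
print("handle top",plane(f,[q(400,472)],.305).round(4))
P=cloud(f)
m=(P[...,2]>.18)&(P[...,2]<.315); m[:,270:]=0
cv2.imwrite("pics/b_m.png",cv2.resize((np.where(m,(P[...,2]-.15)*1500,0)).clip(0,255).astype(np.uint8)[70:240,20:260],None,fx=3.3,fy=3.3,interpolation=0))
s=bot.grab_frame("scene")
g=lambda x,y:(300+x/2.5-.3,150+y/2.5-.3)
px=[g(187,43),g(185,72),g(48,142),g(88,168),g(278,72),g(243,47),g(330,410)]
for n,a,b in zip(["htop","hlow","dHingeFront","cabFR","dFreeBack","dFreeFront","cabBR"],plane(s,px,.31),deep(s,px)): print(n,a.round(3),b.round(3))
# triangulate handle top
o1,d1=rays(f,[q(400,472)]);o2,d2=rays(s,[g(187,43)])
A=np.c_[d1[0],-d2[0]]; t=np.linalg.lstsq(A,o2-o1,rcond=None)[0]; a=o1+d1[0]*t[0]; b=o2+d2[0]*t[1]; print("tri",a,b)
E
```

```text
cabBR [0.892 0.486 0.31 ] [ 1.372  1.048 -0.753]
cabBL [0.669 0.647 0.31 ] [ 0.915  1.379 -0.757]
cabFL [0.51  0.418 0.31 ] [0.51  0.419 0.309]
cabFR [0.731 0.257 0.31 ] [0.735 0.262 0.295]
dFreeFront [0.465 0.352 0.31 ] [0.465 0.352 0.31 ]
dHingeFront [0.706 0.216 0.31 ] [0.789 0.298 0.001]
dFreeBack [0.48  0.394 0.31 ] [ 0.495  0.53  -0.001]
hingecyl [0.725 0.243 0.31 ] [0.729 0.247 0.296]
handle top [[0.4846 0.3086 0.305 ]]
htop [0.486 0.3   0.31 ] [0.476 0.3   0.304]
hlow [0.542 0.31  0.31 ] [0.48  0.305 0.269]
dHingeFront [0.714 0.217 0.31 ] [0.709 0.216 0.306]
cabFR [0.733 0.262 0.31 ] [0.732 0.261 0.309]
dFreeBack [0.5   0.398 0.31 ] [0.497 0.398 0.308]
dFreeFront [0.467 0.357 0.31 ] [-0.042  0.347  0.001]
cabBR [0.903 0.484 0.31 ] [0.898 0.485 0.303]
tri [0.48427696 0.30616606 0.31195833] [0.48596337 0.30047307 0.31003622]
```

View pics/b_m.png

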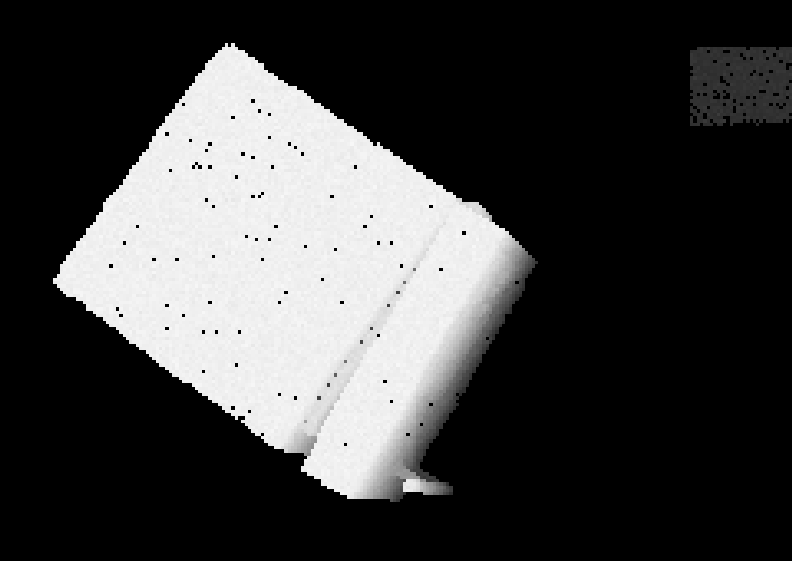

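```bash
cat >> h.py <<'E'
from scipy.spatial.transform import Rotation as Rn
def ori(psi):  # tool down, jaw axis z at heading psi
    z=np.array([np.cos(psi),np.sin(psi),0]); x=np.array([0,0,-1.]); return Rn.from_matrix(np.c_[x,np.cross(z,x),z]).as_rotvec()
E
python3 - <<'E'
from h import *
s=bot.get_state(); R=Rn.from_rotvec(s["ee_rot"]).as_matrix(); print(R.round(3)); f=bot.grab_frame("wrist")
print("cam in tool",R.T@(f["extrinsics"][:3,3]-s["position"]), (R.T@f["extrinsics"][:3,:3]).round(3).tolist())
H=np.array([.729,.242]); a0=np.radians(165.4)
for flip in (0,np.pi):
  for lag in (-45,0,45):
    print("flip",flip,"lag",lag)
    for z in (.266,.40):
      out=[]
      for th in (0,30,60,90,105):
        a=a0+np.radians(th); p=np.r_[H+.253*np.array([np.cos(a),np.sin(a)]),z]
        psi=np.radians(150.4+th*1.0+lag)+flip
        q=bot.inverse_kinematics(p,ori(psi)); out.append(None if q is None else np.round(q,2).tolist())
      print(z,out)
E
```

```text
[[-0.    -0.955  0.295]
 [-0.     0.295  0.955]
 [-1.     0.    -0.   ]]
cam in tool [-0.16545593  0.06886075 -0.00113085] [[0.001, -0.271, 0.963], [0.0, -0.963, -0.271], [1.0, 0.0, -0.001]]
flip 0 lag -45
0.266 [[-0.27, 0.31, -0.42, 1.68, 0.13, 1.18, 1.11], [-0.07, 0.19, -0.37, 1.82, 0.08, 1.14, 1.89], [0.78, 0.56, -1.29, 1.71, 0.55, 1.31, 2.25], [-0.79, 0.84, 1.35, 1.48, -0.82, 1.47, -2.31], [-0.66, 0.95, 1.35, 1.29, -0.92, 1.57, -2.06]]
0.4 [[-0.28, 0.23, -0.4, 1.48, 0.09, 1.45, 1.15], [-0.12, 0.11, -0.3, 1.61, 0.03, 1.43, 1.93], [0.79, 0.42, -1.29, 1.5, 0.4, 1.52, 2.38], [-0.75, 0.71, 1.36, 1.27, -0.69, 1.66, -2.41], [-0.59, 0.84, 1.35, 1.06, -0.83, 1.76, -2.16]]
flip 0 lag 0
0.266 [[-0.16, 0.33, -0.57, 1.68, 0.19, 1.19, 1.86], [0.61, 0.44, -1.29, 1.8, 0.45, 1.24, 2.35], [-1.12, 0.58, 1.36, 1.77, -0.59, 1.29, -2.22], [-0.62, 0.59, 0.91, 1.48, -0.47, 1.3, -1.76], [-0.22, 0.59, 0.32, 1.27, -0.18, 1.31, -1.72]]
0.4 [[-0.19, 0.24, -0.52, 1.47, 0.12, 1.46, 1.91], [0.66, 0.29, -1.29, 1.59, 0.28, 1.47, 2.5], [-1.15, 0.41, 1.37, 1.56, -0.41, 1.5, -2.38], [-0.69, 0.59, 1.13, 1.27, -0.53, 
[... 1335 characters left out ...]
04, 1.49, 0.01, 1.44, -1.13], [-0.33, 0.1, -0.08, 1.62, 0.01, 1.43, -0.4], [-0.17, 0.17, 0.01, 1.53, -0.0, 1.44, 0.37], [-0.04, 0.4, 0.01, 1.24, -0.0, 1.5, 1.02], [0.0, 0.54, -0.05, 1.03, 0.02, 1.57, 1.28]]
flip 3.141592653589793 lag 45
0.266 [[-0.47, 0.29, -0.17, 1.69, 0.05, 1.17, -0.39], [-0.25, 0.18, -0.17, 1.82, 0.03, 1.14, 0.36], [-0.08, 0.25, -0.09, 1.74, 0.02, 1.16, 1.13], [0.05, 0.45, -0.13, 1.45, 0.06, 1.24, 1.76], [0.09, 0.58, -0.18, 1.25, 0.1, 1.31, 2.01]]
0.4 [[-0.44, 0.22, -0.2, 1.48, 0.04, 1.45, -0.38], [-0.21, 0.1, -0.2, 1.61, 0.02, 1.43, 0.37], [-0.11, 0.18, -0.06, 1.53, 0.01, 1.44, 1.15], [0.01, 0.4, -0.07, 1.24, 0.03, 1.5, 1.79], [0.04, 0.54, -0.11, 1.03, 0.06, 1.58, 2.05]]
```

```bash
python3 - <<'E'
from h import *
s=bot.get_state(); p=s["position"].copy(); p[2]=.42
bot.movel(p,vel=.25)
bot.move_to([.4845,.3055,.41],ori(np.radians(150.4+180)))
bot.command_gripper(.05,25)
s=bot.get_state(); print(s["time_s"],s["position"],s["joints"].round(2),s["ft_force"])
f=bot.grab_frame("wrist"); cv2.imwrite("pics/c_w.png",f["color"][:,:,::-1])
import pickle; pickle.dump(f,open("c_w.pkl","wb"))
E
```

```text
3.4167 [0.48437418 0.30577005 0.4099827 ] [-0.56  0.21 -0.06  1.47  0.01  1.47 -1.14] [-0.29670361  0.73639843  0.59136412]
```

View pics/c_w.png

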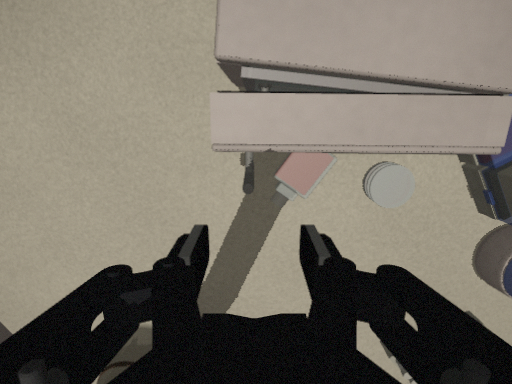

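```bash
python3 - <<'E'
from h import *
import pickle
f=pickle.load(open("c_w.pkl","rb"))
cv2.imwrite("pics/c_z.png",cv2.resize(f["color"][70:210,200:330,::-1],None,fx=4.2,fy=4.2,interpolation=cv2.INTER_CUBIC))
P=cloud(f)
for v in range(160,196,3):
    print(v,[ (u,P[v,u].round(3).tolist()) for u in (246,249,252)])
print("plane",plane(f,[(249,187)],.305), plane(f,[(213,150),(500,152),(213,92),(510,95)],.31).round(3).tolist())
t=bot.grab_frame("top")
print(proj(t,plane(f,[(249,187)],.305)))
E
```

```text
160 [(246, [0.482, 0.32, 0.249]), (249, [0.485, 0.318, 0.249]), (252, [0.488, 0.316, 0.247])]
163 [(246, [0.48, 0.317, 0.249]), (249, [0.483, 0.315, 0.25]), (252, [0.486, 0.313, 0.248])]
166 [(246, [0.478, 0.313, 0.248]), (249, [0.481, 0.312, 0.25]), (252, [0.484, 0.31, 0.248])]
169 [(246, [0.476, 0.31, 0.25]), (249, [0.48, 0.309, 0.251]), (252, [0.482, 0.306, 0.247])]
172 [(246, [0.475, 0.308, 0.251]), (249, [0.478, 0.306, 0.253]), (252, [0.48, 0.303, 0.247])]
175 [(246, [0.475, 0.307, 0.267]), (249, [0.478, 0.306, 0.269]), (252, [0.48, 0.303, 0.26])]
178 [(246, [0.476, 0.307, 0.283]), (249, [0.478, 0.306, 0.282]), (252, [0.48, 0.302, 0.274])]
181 [(246, [0.476, 0.307, 0.297]), (249, [0.479, 0.306, 0.296]), (252, [0.48, 0.302, 0.287])]
184 [(246, [0.476, 0.306, 0.306]), (249, [0.478, 0.305, 0.305]), (252, [0.48, 0.302, 0.299])]
187 [(246, [0.474, 0.304, 0.306]), (249, [0.477, 0.302, 0.306]), (252, [0.479, 0.3, 0.305])]
190 [(246, [0.472, 0.301, 0.305]), (249, [0.475, 0.299, 0.306]), (252, [0.478, 0.298, 0.306])]
193 [(246, [0.471, 0.298, 0.306]), (249, [0.474, 0.297, 0.306]), (252, [0.43, 0.218, 0.003])]
plane [[0.4766449  0.30201086 0.305     ]] [[0.466, 0.352, 0.31], [0.705, 0.214, 0.31], [0.493, 0.397, 0.31], [0.728, 0.261, 0.31]]
[[143.02227937 215.35511073]]
```

View pics/c_z.png

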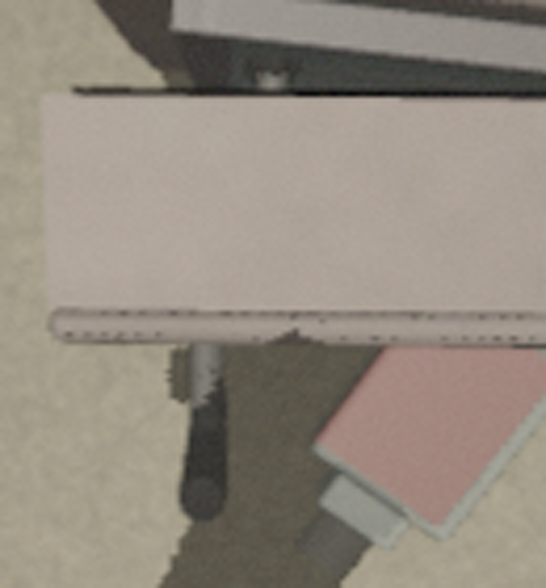

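```bash
python3 - <<'E'
from h import *
o=ori(np.radians(150+180))
bot.movel([.476,.3015,.40],vel=.1,ori=o)
bot.movel([.476,.3015,.268],vel=.12)
s=bot.get_state(); print(s["time_s"],s["position"],s["ft_force"])
bot.command_gripper(0.0,25)
s=bot.get_state(); print(s["time_s"],s["position"],s["ft_force"],s["grip_width"],s["torque"])
f=bot.grab_frame("wrist"); cv2.imwrite("pics/d_w.png",f["color"][:,:,::-1])
E
```

```text
5.05 [0.47651141 0.30187543 0.26889897] [-0.1437014  -0.06966188  0.05175375]
5.4833 [0.47515174 0.3022644  0.26855406] [-4.34192776  0.69646598  5.83567627] 0.010703385065283438 [0.11212155 0.96491991 0.03807544]
```

View pics/d_w.png

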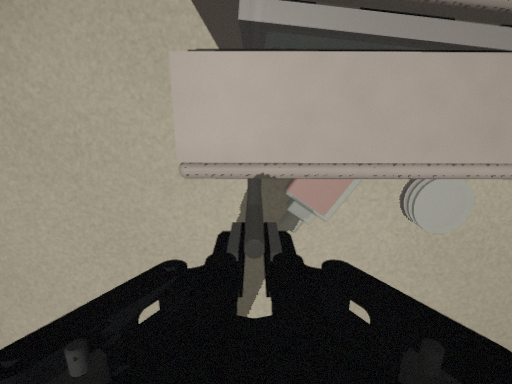

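```bash
cat > swing.py <<'E'
from h import *
def swing(H,a0,r,da_list,psi0,z,vel=.1,log=True,k=.00025,f0=None):
    # handle angle a0 -> a0+da ; radial force relief
    for da in da_list:
        a=a0+np.radians(da); u=np.array([np.cos(a),np.sin(a)]); t=np.array([-u[1],u[0]])
        bot.movel(np.r_[H+r*u,z],vel=vel,ori=ori(psi0+np.radians(da)))
        s=bot.get_state(); F=s["ft_force"]; fr=F[:2]@u
        r+=np.clip(k*fr,-.002,.002)
        if log: print(da,round(s["time_s"],2),"pos",s["position"].round(4),"Fr %.1f Ft %.1f Fz %.1f"%(fr,F[:2]@t,F[2]),"r %.4f gw %.4f"%(r,s["grip_width"]))
        if np.linalg.norm(F)>35: print("STOP force"); break
    return r
E
python3 - <<'E'
from swing import *
H=np.array([.720,.236]); d=np.array([.476,.3015])-H
swing(H,np.arctan2(d[1],d[0]),np.hypot(*d),[3,6,9,12,16,20],np.radians(330),.268,vel=.06)
E
```

```text
3 5.9 pos [0.4719 0.2888 0.2685] Fr 5.6 Ft 1.6 Fz 6.7 r 0.2540 gw 0.0105
6 6.28 pos [0.4695 0.2755 0.2686] Fr 3.3 Ft 0.4 Fz 6.0 r 0.2548 gw 0.0108
9 6.65 pos [0.4677 0.2624 0.2685] Fr -2.0 Ft 1.8 Fz 5.0 r 0.2543 gw 0.0105
12 7.03 pos [0.4667 0.2495 0.2685] Fr 0.6 Ft 0.8 Fz 5.9 r 0.2545 gw 0.0101
16 7.47 pos [0.4663 0.2317 0.2685] Fr 0.5 Ft 0.9 Fz 6.4 r 0.2546 gw 0.0104
20 7.92 pos [0.4672 0.2138 0.2685] Fr 0.7 Ft 1.1 Fz 6.5 r 0.2548 gw 0.0107
```

```bash
python3 - <<'E'
from swing import *
H=np.array([.720,.236]); d=np.array([.476,.3015])-H
swing(H,np.arctan2(d[1],d[0]),.2548,[26,32,38,44,50,57,64,71,78,85,91,97,102,106],np.radians(330),.268,vel=.09)
f=bot.grab_frame("top"); cv2.imwrite("pics/e_t.png",f["color"][:,:,::-1])
E
```

```text
26 8.38 pos [0.471  0.1872 0.2685] Fr -0.5 Ft 0.6 Fz 6.1 r 0.2547 gw 0.0107
32 8.82 pos [0.4775 0.1613 0.2685] Fr -0.3 Ft 0.6 Fz 5.0 r 0.2546 gw 0.0104
38 9.28 pos [0.4867 0.1362 0.2685] Fr 1.4 Ft -0.3 Fz 6.5 r 0.2550 gw 0.0104
44 9.72 pos [0.4981 0.1129 0.2685] Fr -1.7 Ft 0.2 Fz 5.5 r 0.2545 gw 0.0105
50 10.18 pos [0.5121 0.0904 0.2685] Fr 0.2 Ft 1.6 Fz 7.0 r 0.2546 gw 0.0106
57 10.67 pos [0.5315 0.0661 0.2685] Fr 0.1 Ft 1.6 Fz 6.4 r 0.2546 gw 0.0103
64 11.16 pos [0.5537 0.0444 0.2685] Fr 0.9 Ft 0.7 Fz 6.9 r 0.2548 gw 0.0107
71 11.65 pos [0.5783 0.0254 0.2685] Fr 1.0 Ft 1.4 Fz 5.9 r 0.2551 gw 0.0108
78 12.15 pos [0.6051 0.0097 0.2685] Fr -0.5 Ft 1.8 Fz 6.0 r 0.2549 gw 0.0107
85 12.65 pos [ 0.6337 -0.0026  0.2686] Fr -0.4 Ft 0.6 Fz 6.4 r 0.2548 gw 0.0105
91 13.1 pos [ 0.6593 -0.0104  0.2686] Fr -0.4 Ft 1.5 Fz 6.5 r 0.2547 gw 0.0105
97 13.55 pos [ 0.6854 -0.0154  0.2686] Fr 0.5 Ft 1.1 Fz 5.5 r 0.2549 gw 0.0106
102 13.95 pos [ 0.7076 -0.0174  0.2686] Fr 0.5 Ft 1.3 Fz 6.6 r 0.2550 gw 0.0103
106 14.3 pos [ 0.7254 -0.0177  0.2686] Fr 0.7 Ft 1.3 Fz 5.3 r 0.2552 gw 0.0106
```

View pics/e_t.png

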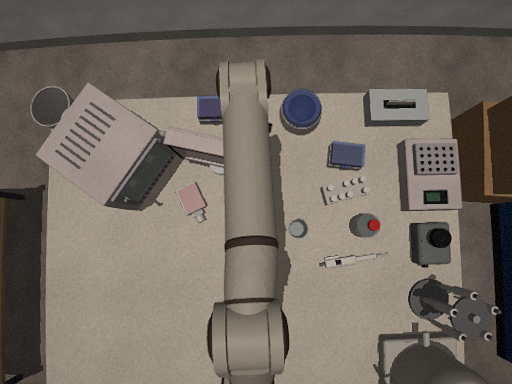

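```bash
python3 - <<'E'
from h import *
s=bot.get_state(); p=s["position"].copy()
bot.command_gripper(.05,25)
bot.pause(.3)
p[2]=.42; bot.movel(p,vel=.15)
bot.move_to([.52,.34,.42],ori(np.radians(324)))
s=bot.get_state(); print(s["time_s"],s["position"],s["joints"].round(2),s["ft_force"],s["grip_width"])
import pickle
for n in ["wrist","top"]:
    f=bot.grab_frame(n); cv2.imwrite(f"pics/f_{n}.png",f["color"][:,:,::-1]); pickle.dump(f,open(f"f_{n}.pkl","wb"))
E
```

```text
18.4333 [0.52044314 0.33940488 0.4199004 ] [-0.67  0.3   0.06  1.33 -0.02  1.51 -1.24] [-0.80946945 -0.99689214 -0.87342685] 0.049564038310262105
```

View pics/f_wrist.png

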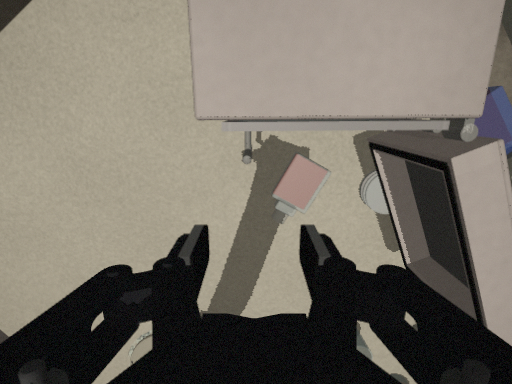

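View pics/f_top.png

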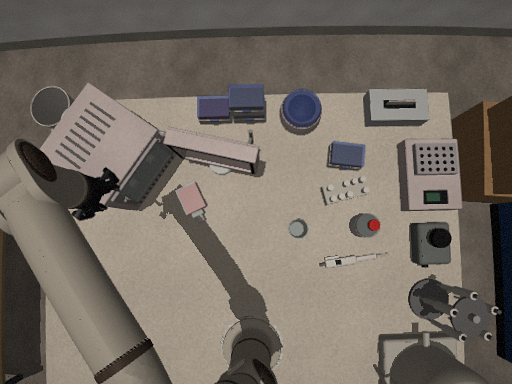

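```bash
python3 - <<'E'
from h import *
import pickle
f=pickle.load(open("f_wrist.pkl","rb"))
cv2.imwrite("pics/f_z.png",cv2.resize(f["color"][105:180,215:295,::-1],None,fx=7,fy=7,interpolation=cv2.INTER_CUBIC))
P=cloud(f)
for v in range(150,165,2): print(v,[P[v,u].round(3).tolist() for u in (246,248,250)])
print(P[126,[225,235,300,400,440,450]].round(3).tolist(), P[128,[465,470,475]].round(3).tolist())
t=pickle.load(open("f_top.pkl","rb")); cv2.imwrite("pics/f_tz.png",cv2.resize(t["color"][110:190,110:280,::-1],None,fx=4.5,fy=4.5,interpolation=cv2.INTER_CUBIC))
E
```

```text
150 [[0.527, 0.363, 0.263], [0.529, 0.362, 0.261], [0.53, 0.359, 0.251]]
152 [[0.527, 0.363, 0.278], [0.529, 0.362, 0.277], [0.53, 0.359, 0.268]]
154 [[0.528, 0.363, 0.295], [0.529, 0.361, 0.291], [0.53, 0.359, 0.281]]
156 [[0.527, 0.362, 0.298], [0.529, 0.361, 0.299], [0.53, 0.359, 0.294]]
158 [[0.526, 0.36, 0.299], [0.527, 0.359, 0.298], [0.529, 0.358, 0.298]]
160 [[0.524, 0.358, 0.299], [0.526, 0.357, 0.298], [0.528, 0.356, 0.297]]
162 [[0.523, 0.357, 0.298], [0.525, 0.355, 0.298], [0.492, 0.313, 0.002]]
164 [[0.482, 0.315, 0.001], [0.486, 0.312, 0.001], [0.489, 0.309, -0.001]]
[[0.528, 0.399, 0.3], [0.536, 0.393, 0.298], [0.589, 0.354, 0.299], [0.671, 0.295, 0.299], [0.704, 0.271, 0.299], [0.724, 0.255, 0.277]] [[0.726, 0.252, 0.295], [0.729, 0.25, 0.297], [0.734, 0.246, 0.295]]
```

View pics/f_z.png

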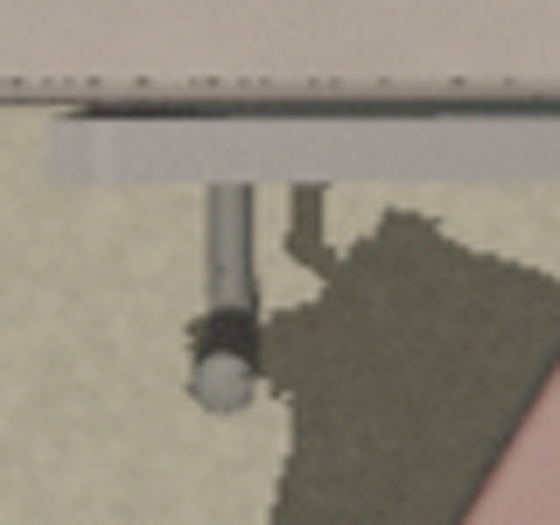

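View pics/f_tz.png

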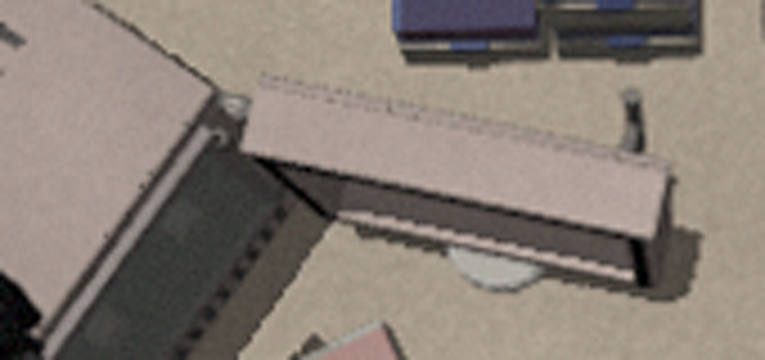

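```bash
python3 - <<'E'
from swing import *
import pickle
t=pickle.load(open("f_top.pkl","rb")); q=lambda x,y:(110+x/4.5-.4,110+y/4.5-.4)
W=plane(t,[q(265,90),q(660,165),q(243,150),q(637,235)],.31)[:,:2]; 
for i in (0,2): d=W[i+1]-W[i]; print("outer angle", (np.degrees(np.arctan2(d[1],d[0]))-144.2)%360, np.hypot(*d))
w=pickle.load(open("f_wrist.pkl","rb")); h=plane(w,[(246.3,158.9)],.298)[0,:2]; print(h)
o=ori(np.radians(324))
bot.movel(np.r_[h,.40],vel=.12,ori=o); bot.movel(np.r_[h,.263],vel=.12)
s=bot.get_state(); print(s["time_s"],s["position"],s["ft_force"])
bot.command_gripper(0,30)
s=bot.get_state(); print(s["time_s"],s["position"],s["ft_force"],s["grip_width"])
f=bot.grab_frame("wrist"); cv2.imwrite("pics/g_w.png",f["color"][:,:,::-1])
E
```

```text
outer angle 113.39608225021738 0.2680673193296911
outer angle 112.12564215706283 0.2678822815765026
[0.52523353 0.35910782]
20.2083 [0.52576343 0.35947321 0.26405139] [-0.32074139 -1.45973237 -0.19489892]
20.6667 [0.52532875 0.35935411 0.26350237] [-1.56647553 -0.67637207  3.57448431] 0.007804109265863214
```

View pics/g_w.png

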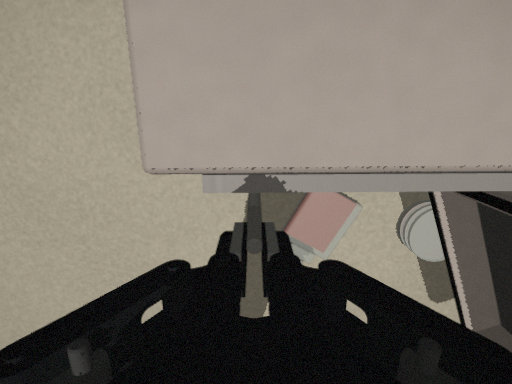

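Outer door stands at about 112°. The glass door's bar is between the pads (about 255,240). I'll swing it now.

```bash
python3 - <<'E'
from swing import *
h=np.array([.5252,.3591]); H=np.array([.713,.267]); d=h-H; print(np.hypot(*d))
swing(H,np.arctan2(d[1],d[0]),np.hypot(*d),[3,6,9,13,18,23,28,33,38,43,48,53,57,60],np.radians(324),.263,vel=.07)
bot.pause(.5)
s=bot.get_state(); print(s["time_s"],s["position"],s["ft_force"],s["grip_width"],np.abs(s["dq"]).max())
import pickle
for n in ["wrist","top","scene"]:
    f=bot.grab_frame(n); cv2.imwrite(f"pics/h_{n}.png",f["color"][:,:,::-1]); pickle.dump(f,open(f"h_{n}.pkl","wb"))
E
```

```text
0.20916799468369912
3 21.02 pos [0.5208 0.3495 0.2635] Fr 0.5 Ft -0.4 Fz 2.9 r 0.2093 gw 0.0083
6 21.33 pos [0.5169 0.3395 0.2635] Fr 0.5 Ft -0.8 Fz 3.9 r 0.2094 gw 0.0080
9 21.64 pos [0.5134 0.329  0.2635] Fr -0.7 Ft -0.6 Fz 5.2 r 0.2092 gw 0.0082
13 22.0 pos [0.5096 0.3149 0.2635] Fr 0.3 Ft -1.0 Fz 5.3 r 0.2093 gw 0.0081
18 22.41 pos [0.5063 0.2969 0.2635] Fr 0.3 Ft -0.4 Fz 5.6 r 0.2094 gw 0.0080
23 22.82 pos [0.5046 0.2787 0.2635] Fr -0.7 Ft -0.2 Fz 5.4 r 0.2092 gw 0.0080
28 23.23 pos [0.5045 0.2605 0.2635] Fr 0.1 Ft -1.0 Fz 5.4 r 0.2092 gw 0.0079
33 23.63 pos [0.506  0.2423 0.2635] Fr -0.0 Ft -2.0 Fz 4.7 r 0.2092 gw 0.0083
38 24.04 pos [0.509  0.2243 0.2634] Fr 0.0 Ft -1.5 Fz 5.2 r 0.2092 gw 0.0079
43 24.45 pos [0.5137 0.2067 0.2635] Fr -1.0 Ft -1.8 Fz 5.7 r 0.2090 gw 0.0080
48 24.86 pos [0.5197 0.1896 0.2634] Fr -1.1 Ft -1.4 Fz 5.1 r 0.2087 gw 0.0081
53 25.27 pos [0.5273 0.1731 0.2634] Fr 0.2 Ft -1.4 Fz 6.5 r 0.2088 gw 0.0082
57 25.62 pos [0.5345 0.1604 0.2634] Fr -0.4 Ft -0.5 Fz 5.5 r 0.2087 gw 0.0080
60 25.93 pos [0.5404 0.1512 0.2634] Fr 0.5 Ft -1.3 Fz 6.9 r 0.2088 gw 0.0079
26.4333 [0.54005952 0.15165516 0.26343501] [-0.4623916   0.55169778  6.64615743] 0.008336936650279323 0.0014559211866621367
```

View pics/h_wrist.png

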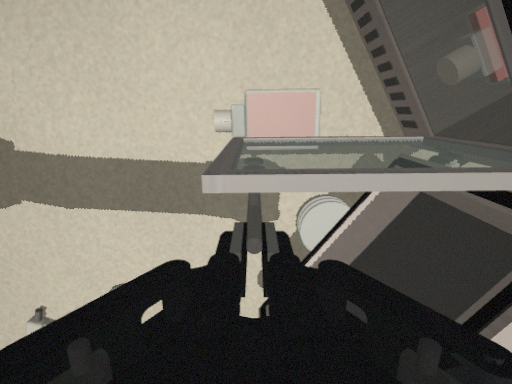

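View pics/h_top.png

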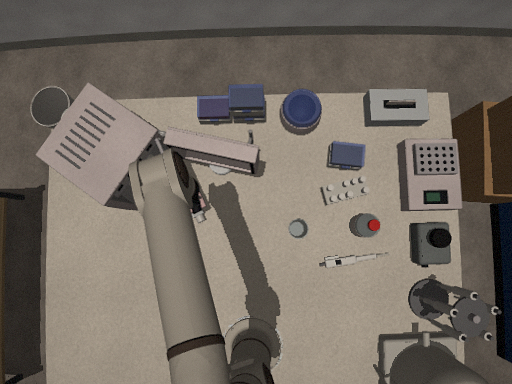

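View pics/h_scene.png

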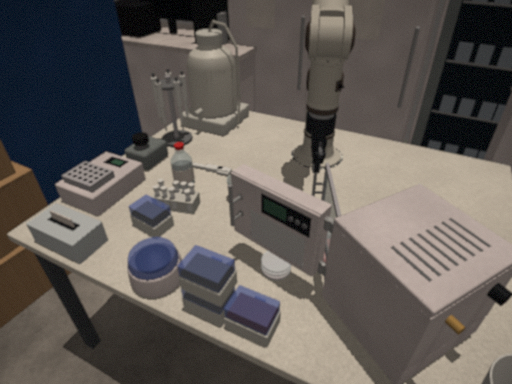

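```bash
python3 - <<'E'
from h import *
import pickle
def hd(P):
    X=P[:,:2]-P[:,:2].mean(0); v=np.linalg.svd(X,full_matrices=False)[2][0]; return np.degrees(np.arctan2(v[1],v[0]))%180
for n in ("f","h"):
    P=cloud(pickle.load(open(n+"_wrist.pkl","rb"))); m=(P[...,2]>.296)&(P[...,2]<.303)
    if n=="f": m[:118]=0; m[134:]=0; m[:,:224]=0; m[:,445:]=0
    else: m[:170]=0; m[195:]=0; m[:,:205]=0
    print(n,m.sum(),hd(P[m]))
    T=cloud(pickle.load(open(n+"_top.pkl","rb"))); m=(T[...,2]>.305)&(T[...,2]<.316); m[:,:195]=0; m[:,262:]=0; m[:120]=0;m[180:]=0
    print(" outer",m.sum(),hd(T[m]), T[m].mean(0))
print("cab dir 144 -> subtract (inner: +180; outer +180)")
E
```

```text
f 2042 144.49949362291747
 outer 1160 77.10098131797835 [0.67383814 0.0537958  0.3099421 ]
h 5933 24.497237591675514
 outer 1153 76.39483376427994 [0.67352141 0.05388354 0.31001689]
cab dir 144 -> subtract (inner: +180; outer +180)
```

```bash
python3 - <<'E'
from rig import bot
s=bot.get_state(); print(s["time_s"],s["grip_width"],s["ft_force"])
bot.finish_job()
E
```

```text
26.5833 0.007882021992546022 [-0.96071488  1.12138219  5.96831131]
the job is handed in; nothing more can be done
```

The job is handed in at 26.6 s of the 54 s allowed. I swung the white outer door open by its handle and let it go. Then I opened the glass door by its own handle, and the arm is still gripping it.

**Last checks:**
- **Glass door:** it measured 60.0° open in the wrist depth images, from 144.5° when shut to 204.5° now. The fingers were on the bar and the arm was still.
- **Outer door:** it stood at about 112°, with under 1° of change between the pictures before and after the glass door was opened.
- **Other things on the bench:** in the last pictures the ones in view looked to be where they started. The arm partly covered the flask and the dishes in the top view. I judged this by eye and did not measure it.
- **Forces:** the logged wrist forces stayed below about 10 N throughout.

**Disagreements:**
- **Outer handle position:** the first estimate, from the top and scene cameras, was about 9 mm from the wrist camera's. I used the wrist value, which matched the sizes you gave.
- **Grip width:** the gripper read about 2 mm under the bar diameters, 10.5 mm on the 12 mm bar and 8 mm on the 10 mm bar. The wrist pictures showed each bar between the pads.

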